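Turn the lidded dish over in its sloping stand

TASK

The square dish on the sloping stand still lies lid side up. Pinch its lid and base together, turn it over and set it back in the place it came from on the stand, lid side down, without letting lid and base come apart. Leave the oblong dish beside it as it is.

Things in the scene. Friction and masses are not known exactly. Their poses are not given: they have to be found in the camera images.
- dish_base: Grey base tray (62x62x15 mm, 50 g) of the square dish. Origin: centre of the closed dish, which is 70x70 mm and 18 mm thick. z: from base to lid, at the start up and away from the robot, 50 deg from vertical; x: down the slope; y: along the stand. Underside at z -9 mm, edges at x, y +-35 mm. A 20 to 60 N pinch across the 18 mm, mid upper edge (x -35 to -5 mm), holds both parts.
- dish_lid: White lid (70x70 mm cap, 14.5 mm deep, 40 g) of the square dish, loose on the base with 1.5 mm play all round. Same origin and axes as dish_base while closed; flat outer face at z +9 mm, skirt down to z -4.5 mm. Turned over (half a turn about x), z points down and towards the robot, 130 deg from vertical; x and the origin stay.
- oblong_dish: The other dish, same make but oblong: 70 mm up the slope, 100 mm along the stand, 18 mm thick, 130 g, lid fixed on. Stays as it is. Origin: its centre; axes as for the square dish. The two lean side by side on the stand, 110 mm between centres, either one on the left.
- rack: Fixed dark steel stand, 215 mm along y, 66 mm deep. Origin: mid-length on the worktop; x level, away from the robot; z up. Its plate slopes down along +x, 50 deg from level, to a 21 mm ledge the dishes stand on. It carries only their lower 36 mm: the upper 34 mm, on the robot's side, overhang with 45 mm free for fingers on both faces. Dish centres, either way up: x 14, y +55 and -55, z 47 mm.

How it is judged (in metres and radians):
At the end, for the whole second after the job is handed in: The square dish rests closed and still at its starting place on the stand (centre within 20 mm), turned over: lid underneath, lying along the slope within about 12 degrees and in line with the stand within about 11 degrees, lid and base within 6 mm of their closed position (angle between dish_lid's own z axis and vertical between 2.05 and 2.5 rad and angle between dish_base's own z axis and vertical between 2.05 and 2.5 rad and distance of each of dish_lid, dish_base from where it was at the start of the episode below 0.02 m and angle between the y axis of dish_lid and the y axis of rack, either way round below 0.2 rad and distance between dish_lid and dish_base below 0.006 m and linear speed of each of dish_lid, dish_base below 0.02 m/s); the robot touches nothing.
It fails at once if lid and base of the square dish come apart (more than 10 mm) (distance between dish_lid and dish_base above 0.01 m).
It fails at once if the oblong dish is moved more than 15 mm (distance of oblong_dish from where it was at the start of the episode above 0.015 m).
It also fails if it takes over 42 s, if anything falls off the work surface, if the arm or the gripper's body presses on something with over 40 N, if the wrist force passes 120 N, or if a joint passes its speed limit or range.

ROBOT

A 6-joint arm with a two-finger parallel gripper is mounted at the origin on a cart in front of the work surface, level with it; the furniture and walls round the work are solid. World frame = base frame: x ahead of the robot, y to its left, z up, the work surface at z = 0. Lengths are in m, angles in degrees, forces in N, time in s.
With the tool pointing down it reaches from about 0.4 to 0.825 m from the base axis. Payload 7 kg.
Tool frame: the origin (TCP) lies at the very end of the fingers, on their centre line; the grasp point (between the pads) lies 19 mm behind it; z points along the fingers, y is the direction in which the jaws open and shut (so a half turn about z gives the same grasp; the last joint's range is limited). The gripper opens to 88 mm and grips with 3 to 60 N. Pads are 19 mm wide; open, the fingers measure 130 mm over their backs; the gripper's body (78 mm by 193 mm) begins 47 mm behind the grasp point.
Start: joints at [88.585, 20.546, 0.682, 0, -70.136, -16.507], TCP at [0.208, 0.642, 0.227] pointing down, gripper open.
Joint ranges: [-176.03, 176.03], [-82.01, 121.73], [-58.28, 71.71], [-173.87, 95.51], [-174.79, -0.11], [-173.66, 173.66]. Speed limits (degrees/s): [136.94, 136.94, 172.46, 180, 180, 180].

INTERFACE

Orientations are given as [roll, pitch, yaw] about the fixed x, y, z axes, in that order (R = Rz(yaw) Ry(pitch) Rx(roll)).
In Python, from plant import telemetry, optics, ctrl gives the robot as it stands.
- The arm moves only by the tool servo_tool, never from a script. Its argument "rows" is a list of rows, each a list of 3 entries, a list of its own where there are three numbers: the shift along the tool's x, y, z in m, then the turn, a rotation vector about the tool's x, y, z in units of 6 degrees (1.0 is 6 degrees), then the closure, from 0 (fully open) to 1 (shut). A call has 1 to 20 rows; each row shifts and turns the commanded pose from where the row before left it, along the tool's axes as they then stand; what a row does not reach is not made up. A row lasts 1/12 s, in which the tool goes at most 41.7 mm and 7.16 degrees, less where a joint would pass 70% of its speed; a pose out of reach is approached as far as the arm can. A call is refused whole if a number of a shift passes 0.0417 or a number of a turn 1, either way. A call with a gripper value outside its range is refused whole. The fingers move at their own pace and stop on an object; the grip force is fixed at half the most. Time passes only in rows, so rows that do not move let the fingers close. It gives the time, the measured TCP pose, the force and the opening at its end, in the units of the state.
- telemetry.get_obs(): the state, without advancing time (a new reading comes with each control period).
- optics.snapshot(name): name is "scene" or "top" or "wrist"; returns the picture (420x560x3 uint8, red, green, blue); there is no depth.
- optics.camera_info(name): a dict with "mtx" (3x3 intrinsics, pixels), "D" ([k1, k2, p1, p2, k3] as OpenCV has them; the pictures are not rectified), "rvec" (rotation vector, rad) and "tvec" (3), from world to camera coordinates, as OpenCV has them. Camera axes: x right, y down, z forward; pixel columns grow to the right and rows downward; lengths in m; the calibration is good to about 2 mm. A picture is of the moment at which its call begins: read the wrist's pose just before it. camera_info takes no time and is no camera call; for the wrist camera it gives the pose at the moment of the call.
- ctrl.close_job(): hands the job in, once; it reports no verdict.
The state is a dict: "clock": time; "joint_pos": joint angles; "qvel": joint speeds; "tau": joint torques, N m; "tool_pos": TCP position; "orientation": TCP orientation; "force": force on the tool from outside, world axes, zero at the start; "moment": the same for the moment, N m; "opening": finger opening in m.
Only numpy, scipy, OpenCV 4.12 (cv2) and the standard library are available. Lean on these libraries where they do the work, as an engineer would, in place of code of your own. Each camera call takes 0.05 s, during which the arm holds its last target.

## Working session

There is one attempt and no reset: what is moved stays moved. The work goes in short steps, Python scripts to look and compute and a tool call to move; the robot and the scene stay as the last step left them, time stands still between calls to the robot, and variables do not carry over. Pictures are saved under pics/ and viewed, and the job is handed in when it is done.

Besides the shell and the picture viewer there is one more tool, called after "Request:" as name(argument=value, ...), one argument or row to a line, values as JSON. servo_tool: Moves the arm, as the interface text tells. Its arguments: {"type":"object","properties":{"rows":{"type":"array"}},"required":["rows"]}

```bash
ls; mkdir -p pics; python3 - <<'E'
from plant import telemetry, optics, ctrl
import cv2
print(telemetry.get_obs())
for n in("scene","top","wrist"):
    print(n,optics.camera_info(n))
    cv2.imwrite(f"pics/{n}0.png",optics.snapshot(n)[:,:,::-1])
E
```

```text
pics
{'clock': 0.0, 'joint_pos': array([ 8.85837430e+01,  2.05911956e+01,  6.34633546e-01, -2.23629454e-02,
       -7.01368179e+01, -1.65079484e+01]), 'qvel': array([-0.01145072, -0.02777649, -0.01449071,  0.03098918,  0.00704899,
        0.09628806]), 'tau': array([-3.99249475e-04, -5.82712662e+01,  2.93063700e+01,  6.99740991e+00,
        6.98400821e-03, -1.65924876e-04]), 'tool_pos': array([0.20758642, 0.64176669, 0.22562488]), 'orientation': array([ 1.79904495e+02, -6.38049271e-03, -1.79318157e+01]), 'force': array([ 0.14517317,  0.02583876, -0.52904086]), 'moment': array([ 0.01722898,  0.02860143, -0.00602826]), 'opening': 0.08767756984041412}
scene {'mtx': array([[450.99664102,   0.        , 276.29836696],
       [  0.        , 450.99664102, 212.04639563],
       [  0.        ,   0.        ,   1.        ]]), 'D': array([-0.05805302,  0.        ,  0.        ,  0.        ,  0.        ]), 'rvec': array([ 1.87992441, -0.86731843,  0.54271131]), 'tvec': array([-0.252017  ,  0.28629457,  0.39364646])}
top {'mtx': array([[423.66432093,   0.        , 277.01850539],
       [  0.        , 423.66432093, 213.08944526],
       [  0.        ,   0.        ,   1.        ]]), 'D': array([-0.11759882,  0.        ,  0.        ,  0.        ,  0.        ]), 'rvec': array([ 2.12605984, -2.10720268,  0.19896588]), 'tvec': array([0.15964621, 0.56336547, 0.81975696])}
wrist {'mtx': array([[302.2651148 ,   0.        , 276.53703887],
       [  0.        , 302.2651148 , 208.71180757],
       [  0.        ,   0.        ,   1.        ]]), 'D': array([-0.0400256,  0.       ,  0.       ,  0.       ,  0.       ]), 'rvec': array([-1.73510623,  2.3841016 ,  0.34875099]), 'tvec': array([ 0.67455845, -0.03606587,  0.39082475])}
```

View pics/scene0.png

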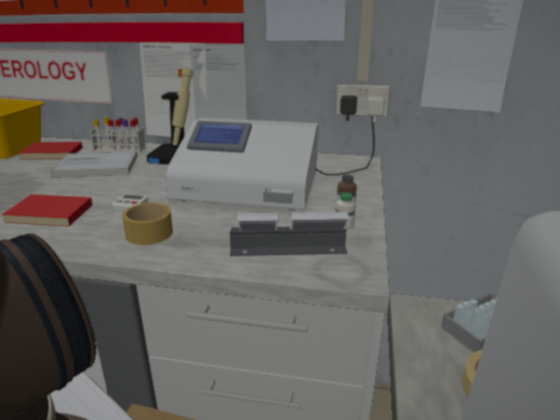

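View pics/top0.png

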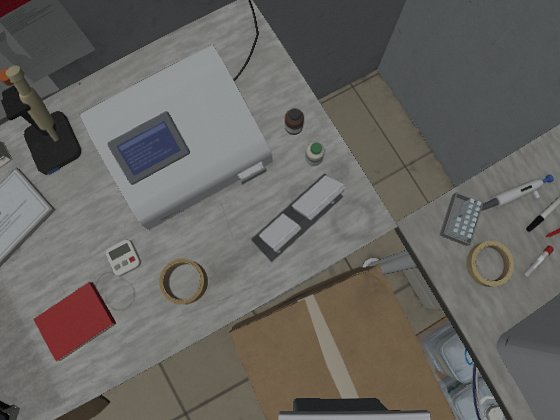

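View pics/wrist0.png

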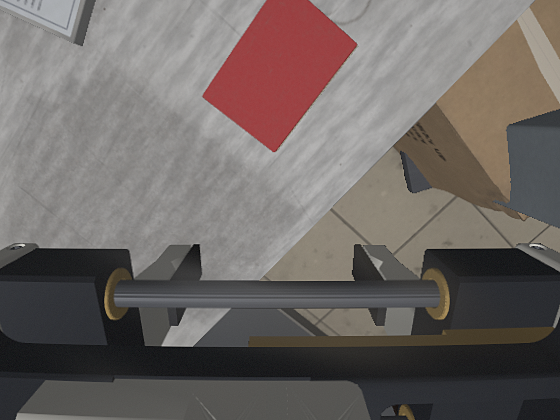

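```bash
cat > h.py <<'E'
import numpy as np,cv2
from plant import telemetry, optics
from scipy.spatial.transform import Rotation as R
def ray(n,px,ci=None):
    c=ci or optics.camera_info(n)
    p=cv2.undistortPoints(np.array([[px]],float),c['mtx'],c['D'])[0,0]
    M=cv2.Rodrigues(c['rvec'])[0]
    o=-M.T@c['tvec']; d=M.T@np.array([p[0],p[1],1.]); return o,d/np.linalg.norm(d)
def onz(n,px,z):
    o,d=ray(n,px); return o+d*(z-o[2])/d[2]
def proj(n,P,ci=None):
    c=ci or optics.camera_info(n)
    return cv2.projectPoints(np.array(P,float).reshape(-1,3),c['rvec'],c['tvec'],c['mtx'],c['D'])[0][:,0]
def snap(n,name):
    im=optics.snapshot(n)[:,:,::-1].copy(); cv2.imwrite('pics/'+name,im); return im
E
python3 - <<'E'
from h import *
im=cv2.imread('pics/top0.png')
cv2.imwrite('pics/topc.png',cv2.resize(im[150:290,220:380],None,fx=5,fy=4.2857,interpolation=cv2.INTER_CUBIC) if 0 else cv2.resize(im[165:270,235:365],None,fx=5.5,fy=5.5,interpolation=cv2.INTER_CUBIC))
im2=cv2.imread('pics/scene0.png')
cv2.imwrite('pics/scenec.png',cv2.resize(im2[200:265,215:365],None,fx=5,fy=5,interpolation=cv2.INTER_CUBIC))
roi=im[165:270,235:365]
g=cv2.cvtColor(roi,cv2.COLOR_BGR2GRAY)
print(g[35,40:50],g[68,30:60])
m=(g>195).astype(np.uint8)
for c in cv2.findContours(m,cv2.RETR_EXTERNAL,cv2.CHAIN_APPROX_NONE)[0]:
    if cv2.contourArea(c)>100:
        r=cv2.minAreaRect(c);print(cv2.contourArea(c),r[0][0]+235,r[0][1]+165,r[1],r[2],(cv2.boxPoints(r)+[235,165]).tolist())
E
```

```text
[127 128 127 127 127 124 122 119 118 119] [145 143 142 143 143 143 144 143 142 144 144 142 142 142 142 143 145 143
 144 142 144 145 144 149 140 132 132 133 133 132]
```

View pics/topc.png

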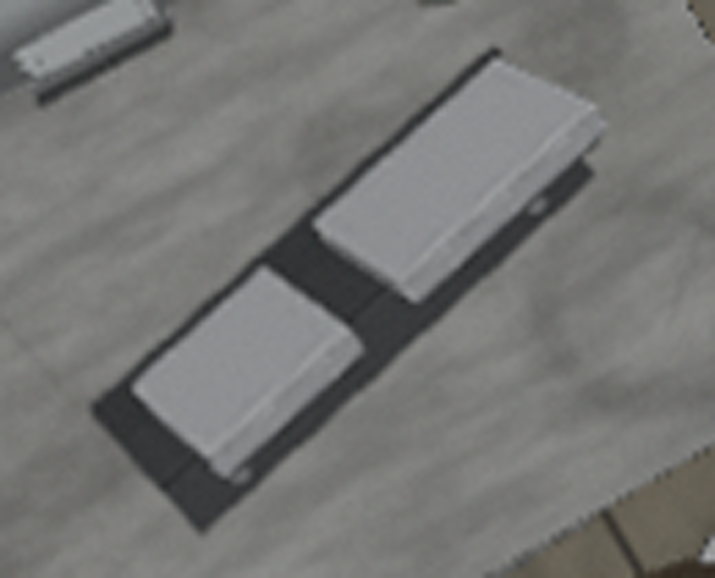

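View pics/scenec.png

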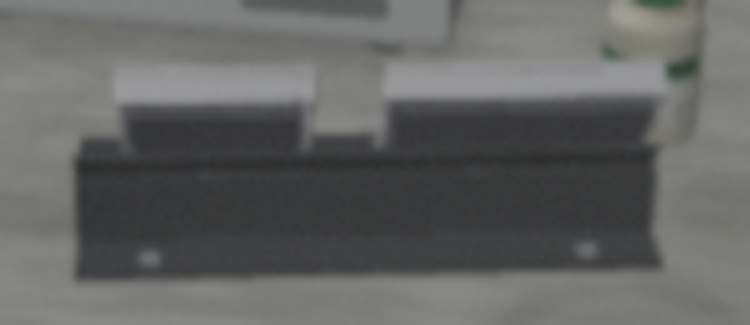

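```bash
python3 - <<'E'
from h import *
def f(u,v,z): 
    p=onz('top',(235+(u+.5)/5.5-.5,165+(v+.5)/5.5-.5),z); print((u,v,z),p.round(4)); return p
a=f(132,388,.026);b=f(265,267,.026);c=f(207,463,.0796);d=f(337,335,.0796)
a2=f(315,225,.026);b2=f(498,60,.026);c2=f(403,294,.0796); d2=f(590,120,.0796)
e=f(203,532,0);g=f(592,172,0)
for p,q in((a,b),(c,d),(a2,b2),(c2,d2),(e,g)):
    v=q-p;print(np.linalg.norm(v),np.degrees(np.arctan2(v[1],v[0])))
print((a+b+c+d)/4,(a2+b2+c2+d2)/4,(e+g)/2)
def s(u,v,z): return onz('scene',(215+(u+.5)/5-.5,200+(v+.5)/5-.5),z)
e=s(78,278,0);g=s(660,266,0);v=g-e;print(e,g,(e+g)/2,np.linalg.norm(v),np.degrees(np.arctan2(v[1],v[0])))
E
```

```text
(132, 388, 0.026) [0.5198 0.2034 0.026 ]
(265, 267, 0.026) [0.5677 0.1526 0.026 ]
(207, 463, 0.0796) [0.4852 0.1733 0.0796]
(337, 335, 0.0796) [0.5322 0.1266 0.0796]
(315, 225, 0.026) [0.5845 0.1332 0.026 ]
(498, 60, 0.026) [0.652  0.0609 0.026 ]
(403, 294, 0.0796) [0.5475 0.1026 0.0796]
(590, 120, 0.0796) [0.6136 0.0329 0.0796]
(203, 532, 0) [0.4668 0.176  0.    ]
(592, 172, 0) [0.613  0.0206 0.    ]
0.06981383819653894 -46.72157087091804
0.06621087132886831 -44.76946803466356
0.09889811850656847 -47.00087170101956
0.0960321529656845 -46.52101612423465
0.2132588503887011 -46.745244238287285
[0.52622393 0.16397562 0.0528    ] [0.59940454 0.08241188 0.0528    ] [0.53989242 0.09829413 0.        ]
[0.46907387 0.17836152 0.        ] [0.61370892 0.02204735 0.        ] [0.54139139 0.10020443 0.        ] 0.2129634201960907 -47.222396383923176
```

```bash
cat >> h.py <<'E'
YAW=np.radians(42.9); C0=np.array([.5212,.1593,.047])
def dish(yaw=YAW):
    X=np.array([np.cos(yaw),np.sin(yaw),0]);Z=np.array([0,0,1.]);Y=np.cross(Z,X)
    a=np.radians(50); xd=np.cos(a)*X-np.sin(a)*Z; zd=np.sin(a)*X+np.cos(a)*Z
    return np.c_[xd,Y,zd]
def tool(opt,yaw=YAW):
    D=dish(yaw); s=1 if opt=='A' else -1
    return np.c_[s*D[:,1],s*D[:,2],D[:,0]]
def cur():
    o=telemetry.get_obs(); return o['tool_pos'],R.from_euler('xyz',o['orientation'],degrees=True).as_matrix(),o
def plan(P,M,N,frm=None):
    p,Q=frm if frm is not None else cur()[:2]
    rv=R.from_matrix(Q.T@M).as_rotvec(); r=R.from_rotvec(rv/N).as_matrix()
    S=np.zeros((3,3));A=np.eye(3)
    for k in range(N): S+=A; A=A@r
    s=np.linalg.solve(S,Q.T@(np.array(P)-p)); u=np.degrees(rv)/N/6
    print('N',N,'shift',s.round(4).tolist(),'turn',u.round(3).tolist(),'tot deg',np.degrees(rv).round(1))
E
python3 - <<'E'
from h import *
for px in((270,160),(150,220),(82,115)): print(onz('top',px,.0),onz('top',px,.12))
print(tool('B'),tool('A'))
for o in 'AB':plan([.43,.075,.27],tool(o),20)
c=optics.camera_info('wrist');M=cv2.Rodrigues(c['rvec'])[0];p,Q,_=cur()
print('cam in tool',Q.T@(-M.T@c['tvec']-p),Q.T@M.T)
E
```

```text
[0.69481057 0.18207437 0.        ] [0.65522428 0.17894817 0.12      ]
[0.55478666 0.44676411 0.        ] [0.53358754 0.4088803  0.12      ]
[0.80809942 0.63406024 0.        ] [0.75363666 0.57158173 0.12      ]
[[ 0.68072087 -0.56116042  0.4708695 ]
 [-0.7325429  -0.52146244  0.43755894]
 [-0.         -0.64278761 -0.76604444]] [[-0.68072087  0.56116042  0.4708695 ]
 [ 0.7325429   0.52146244  0.43755894]
 [ 0.          0.64278761 -0.76604444]]
N 20 shift [-0.0203, 0.0352, 0.0058] turn [-0.112, 0.434, -1.19] tot deg [ -13.5   52.1 -142.8]
N 20 shift [0.0247, 0.0173, -0.0075] turn [0.327, 0.085, 0.233] tot deg [39.2 10.2 28. ]
cam in tool [ 0.07747878 -0.00037012 -0.15801571] [[ 5.57584910e-04 -9.57744322e-01 -2.87620415e-01]
 [ 9.99999841e-01  5.58486737e-04  7.89141504e-05]
 [ 8.50526074e-05 -2.87620413e-01  9.57744481e-01]]
```

Request:
servo_tool(
  rows=[
    [[0.0247, 0.0173, -0.0075], [0.327, 0.085, 0.233], 0],
    [[0.0247, 0.0173, -0.0075], [0.327, 0.085, 0.233], 0],
    [[0.0247, 0.0173, -0.0075], [0.327, 0.085, 0.233], 0],
    [[0.0247, 0.0173, -0.0075], [0.327, 0.085, 0.233], 0],
    [[0.0247, 0.0173, -0.0075], [0.327, 0.085, 0.233], 0],
    [[0.0247, 0.0173, -0.0075], [0.327, 0.085, 0.233], 0],
    [[0.0247, 0.0173, -0.0075], [0.327, 0.085, 0.233], 0],
    [[0.0247, 0.0173, -0.0075], [0.327, 0.085, 0.233], 0],
    [[0.0247, 0.0173, -0.0075], [0.327, 0.085, 0.233], 0],
    [[0.0247, 0.0173, -0.0075], [0.327, 0.085, 0.233], 0],
    [[0.0247, 0.0173, -0.0075], [0.327, 0.085, 0.233], 0],
    [[0.0247, 0.0173, -0.0075], [0.327, 0.085, 0.233], 0],
    [[0.0247, 0.0173, -0.0075], [0.327, 0.085, 0.233], 0],
    [[0.0247, 0.0173, -0.0075], [0.327, 0.085, 0.233], 0],
    [[0.0247, 0.0173, -0.0075], [0.327, 0.085, 0.233], 0],
  ],
)

```text
clock: 1.4
tool_pos: [0.4015, 0.2263, 0.2845]
orientation: [-149.7, -1.9, -40.0]
force: [0.7, -0.5, 0.4]
opening: 0.0876
```

```bash
python3 - <<'E'
from h import *
o=cur()[2];print(o)
snap('wrist','w1.png');snap('scene','s1.png')
plan([.43,.075,.27],tool('B'),8)
E
```

```text
{'clock': 1.4, 'joint_pos': array([ 59.44741949, -22.41713543, -44.73427998,  10.31450763,
       -38.37476618, -15.29821568]), 'qvel': array([-47.02690575, -24.69752664, -17.16980693, -16.2777663 ,
        21.67367442,  37.59858662]), 'tau': array([ 5.52736625,  3.19086805, 31.3870132 ,  7.87156284,  0.97445134,
       -1.36701141]), 'tool_pos': array([0.40150746, 0.22631328, 0.28452052]), 'orientation': array([-149.6789231 ,   -1.93180764,  -39.95178095]), 'force': array([ 0.65100126, -0.53090128,  0.43618119]), 'moment': array([-1.25027796,  1.02928901, -0.05389669]), 'opening': 0.08761778432255866}
N 8 shift [0.0153, 0.0103, -0.0046] turn [0.2, 0.051, 0.141] tot deg [9.6 2.5 6.7]
```

View pics/w1.png

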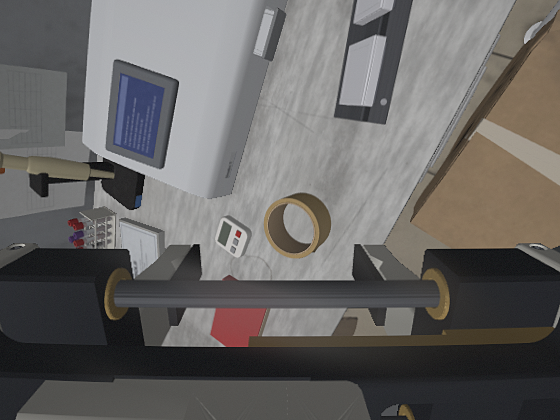

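View pics/s1.png

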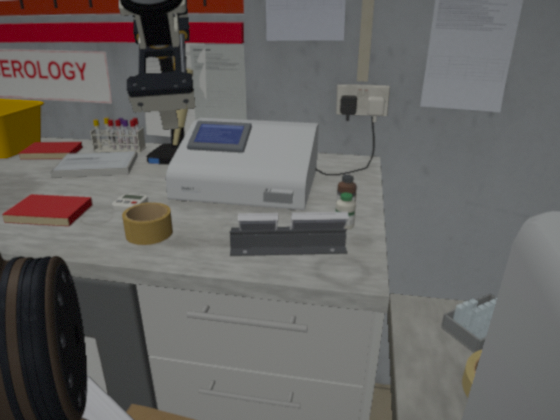

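Request:
servo_tool(
  rows=[
    [[0.0153, 0.0103, -0.0046], [0.2, 0.051, 0.141], 0.2],
    [[0.0153, 0.0103, -0.0046], [0.2, 0.051, 0.141], 0.4],
    [[0.0153, 0.0103, -0.0046], [0.2, 0.051, 0.141], 0.45],
    [[0.0153, 0.0103, -0.0046], [0.2, 0.051, 0.141], 0.45],
    [[0.0153, 0.0103, -0.0046], [0.2, 0.051, 0.141], 0.45],
    [[0.0153, 0.0103, -0.0046], [0.2, 0.051, 0.141], 0.45],
    [[0.0153, 0.0103, -0.0046], [0.2, 0.051, 0.141], 0.45],
    [[0.0153, 0.0103, -0.0046], [0.2, 0.051, 0.141], 0.45],
    [[0, 0, 0], [0, 0, 0], 0.45],
    [[0, 0, 0], [0, 0, 0], 0.45],
  ],
)

```text
clock: 2.33
tool_pos: [0.4318, 0.077, 0.2707]
orientation: [-140.1, 0.0, -47.3]
force: [0.1, 0.2, -0.2]
opening: 0.0487
```

```bash
python3 - <<'E'
from h import *
from scipy.optimize import least_squares
import itertools
o=cur()[2];print(o['joint_pos'],o['qvel'])
snap('wrist','w2.png')
D=[([88.5837,20.5912,.63463,-.02236,-70.1368,-16.50795],[.20758642,.64176669,.22562488],[179.904495,-.00638,-17.9318157]),
([59.44741949,-22.41713543,-44.73427998,10.31450763,-38.37476618,-15.29821568],[.40150746,.22631328,.28452052],[-149.6789231,-1.93180764,-39.95178095]),
(o['joint_pos'],o['tool_pos'],o['orientation'])]
def fk(q,x,s):
    q=np.radians(q);o1,o6,a1,b,d1,L2,d4,a3,d6=x
    E=lambda ax,t:R.from_euler(ax,t).as_matrix()
    R1=E('z',s[0]*q[0]+o1);R2=E('y',q[1]);R3=E('y',-q[2]);W=E('x',s[1]*q[3])@E('y',-q[4])@E('x',s[2]*q[5]+o6)
    p=R1@(np.array([a1,b,d1])+R2@(np.array([0,0,L2])+R3@(np.array([d4,0,a3])+W@np.array([d6,0,0]))))
    T=np.array([[0,0,1],[0,1,0],[-1,0,0.]])
    return p,R1@R2@R3@W@T
for s in itertools.product((1,-1),repeat=3):
  best=None
  for o1 in (0,-.29,np.pi,-1.57,1.57):
   for o6 in (0,1.57,-1.57,3.14):
    def res(x):
        r=[]
        for q,p,e in D:
            P,M=fk(q,x,s);r+=[(P-p)*5,R.from_matrix(R.from_euler('xyz',e,degrees=True).as_matrix().T@M).as_rotvec()]
        return np.concatenate(r+[1e-4*x])
    f=least_squares(res,[o1,o6,0,0,.4,.4,.4,0,.3])
    if best is None or f.cost<best.cost:best=f
  print(s,best.cost,best.x.round(4))
E
```

```text
[ 22.80008081 -22.05747926 -38.26715059 -21.03629407 -37.53274022
  32.5146336 ] [ 5.48718549 -0.75544882 -0.91702693  2.61161314  0.62917141 -3.6466414 ]
(1, 1, 1) 0.5468721439426044 [ 0.008  -1.4657  0.3908 -0.1851  0.4399  0.1521  0.3667 -0.4254 -0.2304]
(1, 1, -1) 0.4056877021107017 [ 0.1259 -1.3564  0.3638 -0.2417  0.5935  0.1449  0.4198 -0.5659 -0.2339]
(1, -1, 1) 0.9389720573609778 [-0.1376 -1.6995  0.9474 -0.1178 -0.3026  0.6079 -0.5804  0.152   0.3861]
(1, -1, -1) 0.0008765744997257092 [-0.0163 -1.5851  0.9395 -0.1791 -0.1564  0.615  -0.5416  0.0112  0.3945]
(-1, 1, 1) 1.014782323369437 [ 0.2513 -3.1284  0.5828  0.3471  3.3809 -0.5189 -0.2345 -2.1642  0.7739]
(-1, 1, -1) 2.6282777616506334 [-3.0612 -0.4429 -0.1219 -0.3288 -3.5991  0.7687 -0.5072  2.7619 -0.4278]
(-1, -1, 1) 0.9431820151363026 [ 0.2051  3.0027 -0.6408  0.3407  4.7669 -1.548   1.8028 -3.1913 -0.614 ]
(-1, -1, -1) 2.0934836714836824 [ 0.2261  3.0373 -0.654   0.3419  4.7287 -1.5641  1.816  -3.1511 -0.6364]
```

View pics/w2.png

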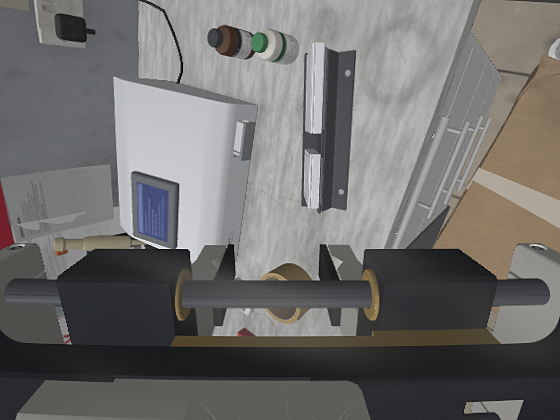

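```bash
python3 - <<'E'
from h import *
print(cur()[0],cur()[2]['clock'])
im=snap('wrist','w3.png')
D=dish()
for C,h,col in((C0,.035,(0,0,255)),(C0-.11*D[:,1],.05,(0,255,0))):
    for z,cc in((.009,col),(-.0045,(255,0,0))):
        P=[C+D@np.array([x,y,z]) for x,y in((-.035,-h),(-.035,h),(.035,h),(.035,-h))]
        pp=proj('wrist',P);print(pp.round(1).tolist())
        if z>0 : pass
        for k in range(4): cv2.line(im,tuple(int(round(v*8)) for v in pp[k]),tuple(int(round(v*8)) for v in pp[(k+1)%4]),cc,1,shift=3)
cv2.imwrite('pics/w3c.png',cv2.resize(im[30:220,250:400],None,fx=3,fy=3,interpolation=cv2.INTER_CUBIC))
raw=cv2.imread('pics/w3.png')
cv2.imwrite('pics/w3d.png',cv2.resize(raw[130:220,290:360],None,fx=6.5,fy=6.5,interpolation=cv2.INTER_CUBIC))
E
```

```text
[0.4314307  0.07828479 0.27071872] 2.3833
[[311.1, 151.6], [309.2, 206.8], [304.3, 193.6], [305.7, 146.4]]
[[322.2, 151.7], [319.7, 206.8], [313.2, 193.6], [315.0, 146.4]]
[[314.9, 38.4], [311.9, 130.5], [306.2, 128.5], [308.4, 51.5]]
[[327.0, 38.6], [323.1, 130.6], [315.7, 128.6], [318.5, 51.6]]
```

View pics/w3c.png

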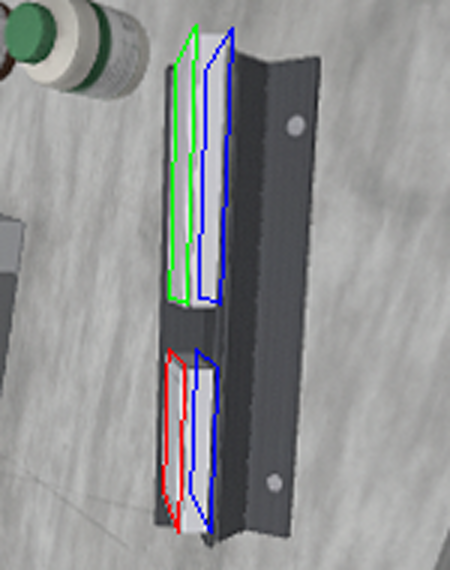

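View pics/w3d.png

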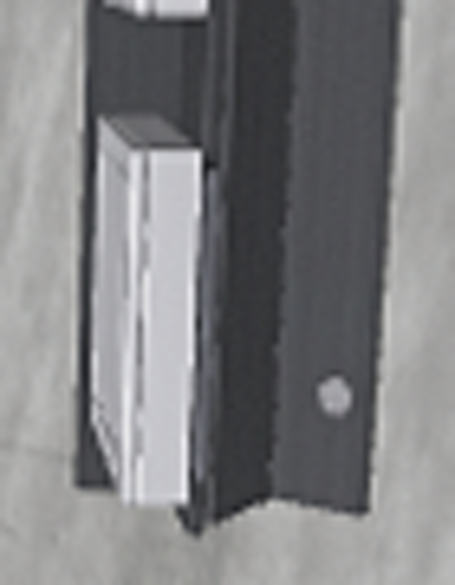

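```bash
sed -i 's/^YAW=.*/YAW=np.radians(43.2); C0=np.array([.5212,.1593,.047])+.001*np.array([-.685,.729,0])+.0008*np.array([.558,.524,.643])/' h.py; python3 - <<'E'
from h import *
D=dish();M=tool('B')
P1=C0+D@[-.065,0,0];P2=C0+D@[-.007,0,0];print(P1,P2)
plan(P1,M,10); plan(P2,M,8,(P1,M))
E
```

```text
[0.49050422 0.131847   0.09730729] [0.5176814  0.15736807 0.05287671]
N 10 shift [0.0002, 0.005, 0.0184] turn [0.002, -0.002, -0.001] tot deg [ 0.1 -0.1 -0.1]
N 8 shift [0.0, -0.0, 0.0073] turn [0.0, 0.0, 0.0] tot deg [0. 0. 0.]
```

Request:
servo_tool(
  rows=[
    [[0.0002, 0.005, 0.0184], [0, 0, 0], 0.45],
    [[0.0002, 0.005, 0.0184], [0, 0, 0], 0.45],
    [[0.0002, 0.005, 0.0184], [0, 0, 0], 0.45],
    [[0.0002, 0.005, 0.0184], [0, 0, 0], 0.45],
    [[0.0002, 0.005, 0.0184], [0, 0, 0], 0.45],
    [[0.0002, 0.005, 0.0184], [0, 0, 0], 0.45],
    [[0.0002, 0.005, 0.0184], [0, 0, 0], 0.45],
    [[0.0002, 0.005, 0.0184], [0, 0, 0], 0.45],
    [[0.0002, 0.005, 0.0184], [0, 0, 0], 0.45],
    [[0.0002, 0.005, 0.0184], [0, 0, 0], 0.45],
    [[0, 0, 0], [0, 0, 0], 0.45],
    [[0, 0, 0], [0, 0, 0], 0.45],
    [[0, 0, 0], [0, 0, 0], 0.45],
  ],
)

```text
clock: 3.52
tool_pos: [0.49, 0.1334, 0.098]
orientation: [-140.1, -0.1, -46.7]
force: [0.9, -0.0, 0.4]
opening: 0.0482
```

```bash
python3 - <<'E'
from h import *
o=cur()[2];print(o['joint_pos'],o['qvel'].round(2),o['tool_pos'],o['orientation'])
im=snap('wrist','w4.png');snap('scene','s4.png')
D=dish();M=tool('B')
P2=C0+D@[-.007,0,0]
plan(P2,M,8)
pp=proj('wrist',[C0+D@np.array([-.035,y,z]) for y in(-.035,.035) for z in(.009,-.0045)]);print(pp.round(1).tolist())
cv2.imwrite('pics/w4c.png',cv2.resize(im[20:300,180:420],None,fx=2.1,fy=2.1,interpolation=cv2.INTER_CUBIC))
E
```

```text
[ 16.06982659   2.91462766 -36.60161922 -51.97022036 -21.82405598
  71.4751011 ] [-0.71 -1.34  0.04 -0.42  0.01  0.91] [0.48996928 0.13337884 0.09798559] [-1.40118927e+02 -5.65086580e-02 -4.66886259e+01]
N 8 shift [0.0001, 0.0002, 0.0073] turn [0.0, -0.001, 0.003] tot deg [ 0.  -0.   0.1]
[[264.7, 185.4], [285.9, 185.5], [265.5, 282.7], [284.7, 282.8]]
```

View pics/w4c.png

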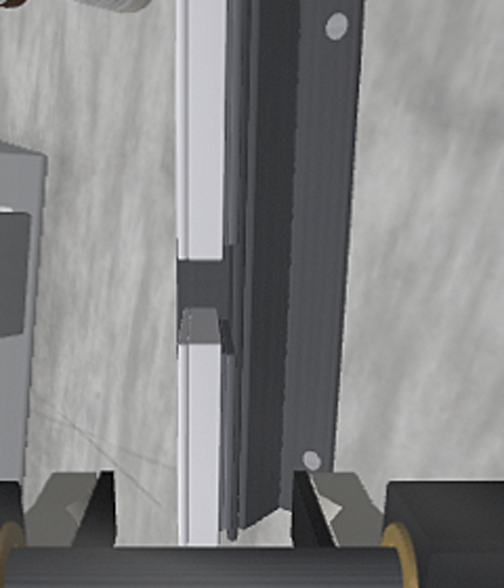

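View pics/s4.png

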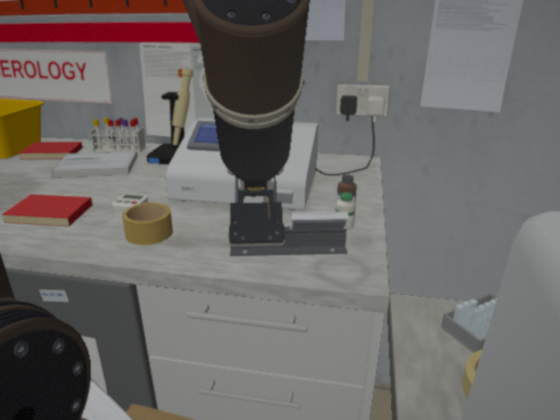

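Request:
servo_tool(
  rows=[
    [[0, 0, 0.0073], [0, 0, 0], 0.45],
    [[0, 0, 0.0073], [0, 0, 0], 0.45],
    [[0, 0, 0.0073], [0, 0, 0], 0.45],
    [[0, 0, 0.0073], [0, 0, 0], 0.45],
    [[0, 0, 0.0073], [0, 0, 0], 0.45],
    [[0, 0, 0.0073], [0, 0, 0], 0.45],
    [[0, 0, 0.0073], [0, 0, 0], 0.45],
    [[0, 0, 0.0073], [0, 0, 0], 0.45],
    [[0, 0, 0], [0, 0, 0], 0.45],
    [[0, 0, 0], [0, 0, 0], 0.45],
    [[0, 0, 0], [0, 0, 0], 0.45],
  ],
)

```text
clock: 4.53
tool_pos: [0.5178, 0.158, 0.0536]
orientation: [-140.0, -0.1, -46.8]
force: [0.0, -0.1, -0.5]
opening: 0.0482
```

```bash
python3 - <<'E'
from h import *
p,M,o=cur();print(o['joint_pos'],o['qvel'].round(2),p,o['orientation'],o['force'])
D=dish();print((D.T@(p-C0)).round(4))
im=snap('wrist','w5.png')
E
```

```text
[ 13.42283328  11.11480887 -33.04976011 -63.1373399  -20.86198523
  85.24179623] [-0.08  0.04 -0.03 -0.25  0.04  0.39] [0.51782343 0.15795442 0.0536171 ] [-1.40038466e+02 -8.57309697e-02 -4.68292883e+01] [ 0.02595936 -0.10846268 -0.48669989]
[-0.0072  0.0003  0.0009]
```

View pics/w5.png

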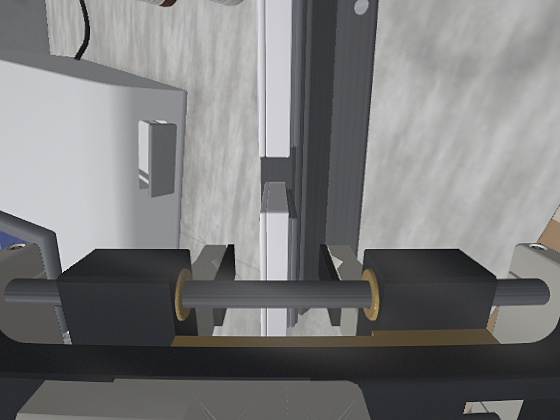

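Request:
servo_tool(
  rows=[
    [[0, 0, 0], [0, 0, 0], 0.6],
    [[0, 0, 0], [0, 0, 0], 0.7],
    [[0, 0, 0], [0, 0, 0], 0.8],
    [[0, 0, 0], [0, 0, 0], 0.9],
    [[0, 0, 0], [0, 0, 0], 1],
    [[0, 0, 0], [0, 0, 0], 1],
    [[0, 0, 0], [0, 0, 0], 1],
    [[0, 0, 0], [0, 0, 0], 1],
    [[0, 0, 0], [0, 0, 0], 1],
    [[0, 0, 0], [0, 0, 0], 1],
  ],
)

```text
clock: 5.42
tool_pos: [0.5179, 0.1579, 0.0527]
orientation: [-140.1, -0.0, -46.9]
force: [-0.5, -1.0, 2.4]
opening: 0.0181
```

Request:
servo_tool(
  rows=[
    [[0, -0.0005, -0.001], [0, 0, 0], 1],
    [[0, -0.0005, -0.003], [0, 0, 0], 1],
    [[0, -0.0005, -0.006], [0, 0, 0], 1],
    [[0, -0.0005, -0.006], [0, 0, 0], 1],
    [[0, -0.0005, -0.006], [0, 0, 0], 1],
    [[0, -0.0005, -0.006], [0, 0, 0], 1],
    [[0, -0.0005, -0.006], [0, 0, 0], 1],
    [[0, -0.0005, -0.006], [0, 0, 0], 1],
    [[0, -0.0005, -0.006], [0, 0, 0], 1],
    [[0, -0.0005, -0.006], [0, 0, 0], 1],
    [[0, 0, -0.006], [0, 0, 0], 1],
    [[0, 0, -0.006], [0, 0, 0], 1],
    [[0, 0, -0.006], [0, 0, 0], 1],
    [[0, 0, -0.003], [0, 0, 0], 1],
    [[0, 0, -0.001], [0, 0, 0], 1],
    [[0, 0, 0], [0, 0, 0], 1],
    [[0, 0, 0], [0, 0, 0], 1],
  ],
)

```text
clock: 6.83
tool_pos: [0.4861, 0.1282, 0.1126]
orientation: [-140.1, -0.0, -46.9]
force: [0.2, 0.2, -1.1]
opening: 0.0177
```

```bash
python3 - <<'E'
from h import *
p,M,o=cur();print(o['joint_pos'],p,o['orientation'],o['force'],o['opening'])
D=dish();print((D.T@(p-C0)).round(4))
im=snap('wrist','w6.png');snap('top','t6.png')
E
```

```text
[ 17.35340956   0.57222695 -37.37885399 -48.16576841 -21.95953048
  66.378715  ] [0.48605434 0.12821332 0.1126006 ] [-1.40089251e+02 -4.52039842e-02 -4.68538909e+01] [ 0.2093747   0.21902579 -1.08009166] 0.017674360448457875
[-0.0804  0.0004  0.0054]
```

View pics/w6.png

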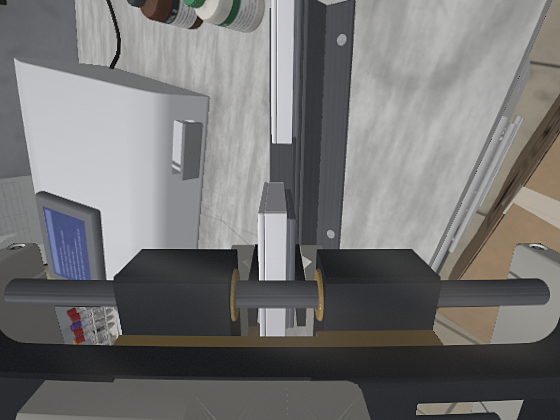

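View pics/t6.png

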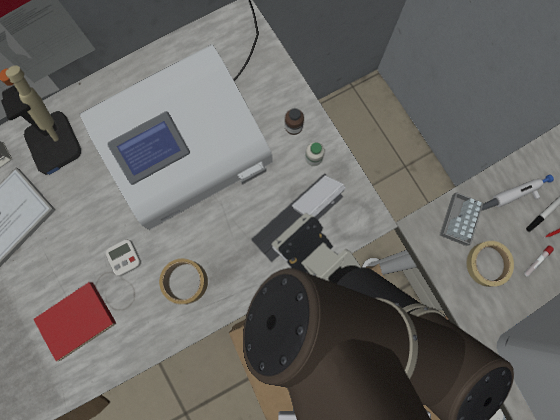

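Request:
servo_tool(
  rows=[
    [[0, 0, 0], [0, 0, 0.4], 1],
    [[0, 0, 0], [0, 0, 0.8], 1],
    [[0, 0, 0], [0, 0, 0.8], 1],
    [[0, 0, 0], [0, 0, 0.8], 1],
    [[0, 0, 0], [0, 0, 0.8], 1],
    [[0, 0, 0], [0, 0, 0.8], 1],
    [[0, 0, 0], [0, 0, 0.8], 1],
    [[0, 0, 0], [0, 0, 0.8], 1],
    [[0, 0, 0], [0, 0, 0.8], 1],
    [[0, 0, 0], [0, 0, 0.8], 1],
  ],
)

```text
clock: 7.77
tool_pos: [0.4861, 0.1282, 0.1123]
orientation: [-149.8, 27.4, -85.2]
force: [0.3, 0.2, -1.5]
opening: 0.018
```

```bash
python3 - <<'E'
from h import *
p,M,o=cur();print(o['joint_pos'],p,o['orientation'],o['force'],o['opening'])
D=dish();print((D.T@(p-C0)).round(4));print(D.T@M)
E
```

```text
[ 17.34791473   0.61657532 -37.37189084 -48.16319773 -21.95773371
  20.53491674] [0.48609648 0.1281563  0.11227602] [-149.77885112   27.36082432  -85.17022719] [ 0.26570037  0.21051588 -1.49418892] 0.018039773706354633
[-0.0802  0.0003  0.0052]
[[-2.29921802e-03 -7.15639409e-04  9.99997101e-01]
 [-6.96308109e-01  7.17742178e-01 -1.08732272e-03]
 [-7.17739319e-01 -6.96308590e-01 -2.14855128e-03]]
```

Request:
servo_tool(
  rows=[
    [[0, 0, 0], [0, 0, 0.8], 1],
    [[0, 0, 0], [0, 0, 0.8], 1],
    [[0, 0, 0], [0, 0, 0.8], 1],
    [[0, 0, 0], [0, 0, 0.8], 1],
    [[0, 0, 0], [0, 0, 0.8], 1],
    [[0, 0, 0], [0, 0, 0.8], 1],
    [[0, 0, 0], [0, 0, 0.8], 1],
    [[0, 0, 0], [0, 0, 0.8], 1],
    [[0, 0, 0], [0, 0, 0.8], 1],
    [[0, 0, 0], [0, 0, 0.8], 1],
    [[0, 0, 0], [0, 0, 0.8], 1],
    [[0, 0, 0], [0, 0, 0.8], 1],
    [[0, 0, 0], [0, 0, 0.8], 1],
    [[0, 0, 0], [0, 0, 0.8], 1],
    [[0, 0, 0], [0, 0, 0.8], 1],
    [[0, 0, 0], [0, 0, 0.8], 1],
    [[0, 0, 0], [0, 0, 0.8], 1],
    [[0, 0, 0], [0, 0, 0.8], 1],
    [[0, 0, 0], [0, 0, 0.8], 1],
    [[0, 0, 0], [0, 0, 0.8], 1],
  ],
)

```text
clock: 9.43
tool_pos: [0.4861, 0.1282, 0.1123]
orientation: [146.7, 23.4, 164.2]
force: [0.7, 0.4, -1.6]
opening: 0.0175
```

Request:
servo_tool(
  rows=[
    [[0, 0, 0], [0, 0, 0.8], 1],
    [[0, 0, 0], [0, 0, 0.8], 1],
    [[0, 0, 0], [0, 0, 0.8], 1],
    [[0, 0, 0], [0, 0, 0.8], 1],
    [[0, 0, 0], [0, 0, 0.8], 1],
    [[0, 0, 0], [0, 0, 0.8], 1],
    [[0, 0, 0], [0, 0, 0.8], 1],
    [[0, 0, 0], [0, 0, 0.5], 1],
    [[0, 0, 0], [0, 0, 0.3], 1],
    [[0, 0, 0], [0, 0, 0], 1],
    [[0, 0, 0], [0, 0, 0], 1],
    [[0, 0, 0], [0, 0, 0], 1],
  ],
)

```text
clock: 10.43
tool_pos: [0.4861, 0.1282, 0.1125]
orientation: [140.1, 0.1, 133.2]
force: [0.4, 0.1, -1.6]
opening: 0.0176
```

```bash
python3 - <<'E'
from h import *
p,M,o=cur();print(o['joint_pos'],p,o['orientation'],o['force'],o['opening'])
D=dish();print((D.T@(p-C0)).round(4));print((D.T@M).round(4))
snap('wrist','w7.png');snap('scene','s7.png')
pg=np.array([.5179,.1579,.0527]);print('grasp rel',(D.T@(pg-C0)).round(4))
plan(pg,tool('A'),10)
E
```

```text
[  17.35181367    0.59219068  -37.37554089  -48.15391517  -21.95857602
 -113.56452446] [0.48608992 0.12815381 0.11245962] [1.40107977e+02 8.34463296e-02 1.33194808e+02] [ 0.40787636  0.09989833 -1.55449215] 0.017554651461070037
[-0.0803  0.0003  0.0053]
[[ 1.2e-03  1.9e-03  1.0e+00]
 [ 1.0e+00  9.0e-04 -1.2e-03]
 [-9.0e-04  1.0e+00 -1.9e-03]]
grasp rel [-0.0065  0.0002  0.0003]
N 10 shift [-0.0, -0.0005, 0.0074] turn [-0.002, 0.001, 0.0] tot deg [-0.1  0.1  0. ]
```

View pics/w7.png

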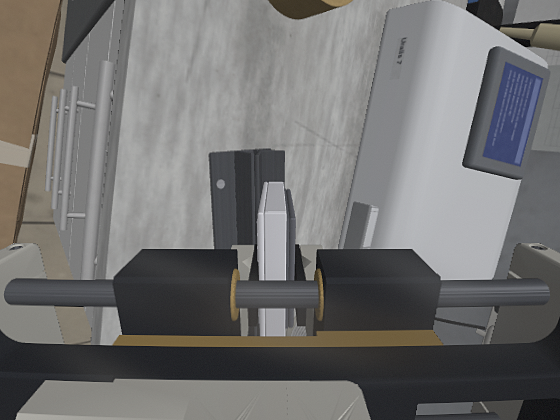

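View pics/s7.png

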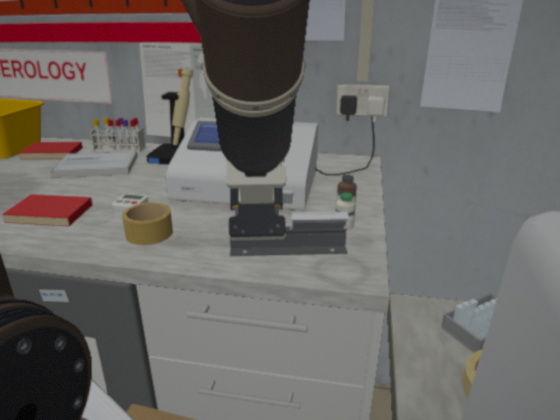

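Request:
servo_tool(
  rows=[
    [[0, 0, 0.003], [0, 0, 0], 1],
    [[0, -0.0004, 0.006], [0, 0, 0], 1],
    [[0, -0.0004, 0.006], [0, 0, 0], 1],
    [[0, -0.0004, 0.006], [0, 0, 0], 1],
    [[0, -0.0004, 0.006], [0, 0, 0], 1],
    [[0, -0.0004, 0.006], [0, 0, 0], 1],
    [[0, -0.0004, 0.006], [0, 0, 0], 1],
    [[0, -0.0004, 0.006], [0, 0, 0], 1],
    [[0, -0.0004, 0.006], [0, 0, 0], 1],
    [[0, -0.0004, 0.006], [0, 0, 0], 1],
    [[0, 0, 0.005], [0, 0, 0], 1],
    [[0, 0, 0.004], [0, 0, 0], 1],
    [[0, 0, 0.003], [0, 0, 0], 1],
    [[0, 0, 0.002], [0, 0, 0], 1],
    [[0, 0, 0], [0, 0, 0], 1],
    [[0, 0, 0], [0, 0, 0], 1],
    [[0, 0, 0], [0, 0, 0], 1],
  ],
)

```text
clock: 11.95
tool_pos: [0.5173, 0.1574, 0.0561]
orientation: [140.1, 0.1, 133.2]
force: [-0.0, -0.3, -0.5]
opening: 0.0175
```

```bash
python3 - <<'E'
from h import *
p,M,o=cur();print(o['joint_pos'],p,o['force'],o['opening'])
D=dish();print((D.T@(p-C0)).round(4),'F in dish',(D.T@o['force']).round(2))
snap('wrist','w8.png')
E
```

```text
[ 13.7669285   10.73333498 -33.16254777 -62.34167214 -20.77632246
 -95.87958745] [0.51727781 0.15736127 0.0560933 ] [-0.01879029 -0.33827436 -0.45898523] 0.017539822831551127
[-0.0097  0.0003  0.0018] F in dish [ 0.19 -0.23 -0.48]
```

View pics/w8.png

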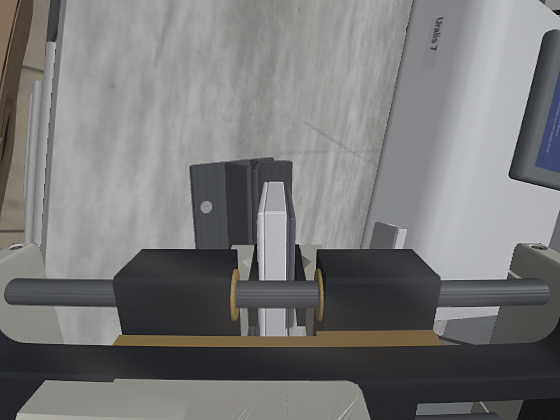

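Request:
servo_tool(
  rows=[
    [[0, -0.0004, 0.0008], [0, 0, 0], 1],
    [[0, -0.0004, 0.0008], [0, 0, 0], 1],
    [[0, -0.0003, 0.0007], [0, 0, 0], 1],
    [[0, 0, 0], [0, 0, 0], 1],
    [[0, 0, 0], [0, 0, 0], 1],
    [[0, 0, 0], [0, 0, 0], 1],
  ],
)

```text
clock: 12.5
tool_pos: [0.5178, 0.1578, 0.0534]
orientation: [140.1, 0.0, 133.1]
force: [0.5, -0.6, -1.2]
opening: 0.0176
```

```bash
python3 - <<'E'
from h import *
p,M,o=cur()
D=dish();print((D.T@(p-C0)).round(4),'F in dish',(D.T@o['force']).round(2))
E
```

```text
[-0.0072  0.0002  0.0006] F in dish [ 0.83 -0.78 -0.83]
```

Request:
servo_tool(
  rows=[
    [[0, -0.0003, 0.0005], [0, 0, 0], 1],
    [[0, 0, 0.0005], [0, 0, 0], 1],
    [[0, 0, 0], [0, 0, 0], 1],
    [[0, 0, 0], [0, 0, 0], 1],
    [[0, 0, 0], [0, 0, 0], 1],
  ],
)

```text
clock: 12.92
tool_pos: [0.5178, 0.158, 0.0527]
orientation: [140.1, 0.1, 133.2]
force: [-4.7, -2.2, 5.4]
opening: 0.0178
```

```bash
python3 - <<'E'
from h import *
p,M,o=cur()
D=dish();print((D.T@(p-C0)).round(4),'F in dish',(D.T@o['force']).round(2))
E
```

```text
[-0.0065  0.0004  0.0003] F in dish [-7.26  1.61 -0.3 ]
```

Request:
servo_tool(
  rows=[
    [[0, 0, 0], [0, 0, 0], 0.78],
    [[0, 0, 0], [0, 0, 0], 0.76],
    [[0, 0, 0], [0, 0, 0], 0.74],
    [[0, 0, 0], [0, 0, 0], 0.72],
    [[0, 0, 0], [0, 0, 0], 0.7],
    [[0, 0, 0], [0, 0, 0], 0.66],
    [[0, 0, 0], [0, 0, 0], 0.62],
    [[0, 0, 0], [0, 0, 0], 0.58],
    [[0, 0, 0], [0, 0, 0], 0.54],
    [[0, 0, 0], [0, 0, 0], 0.5],
    [[0, 0, 0], [0, 0, 0], 0.5],
    [[0, 0, 0], [0, 0, 0], 0.5],
  ],
)

```text
clock: 13.92
tool_pos: [0.5181, 0.1581, 0.0524]
orientation: [140.1, 0.0, 133.1]
force: [-0.3, -0.6, -0.7]
opening: 0.0435
```

```bash
python3 - <<'E'
from h import *
p,M,o=cur()
D=dish();print((D.T@(p-C0)).round(4),'F in dish',(D.T@o['force']).round(2))
snap('wrist','w9.png')
E
```

```text
[-0.0062  0.0003  0.0003] F in dish [ 0.09 -0.27 -0.93]
```

View pics/w9.png

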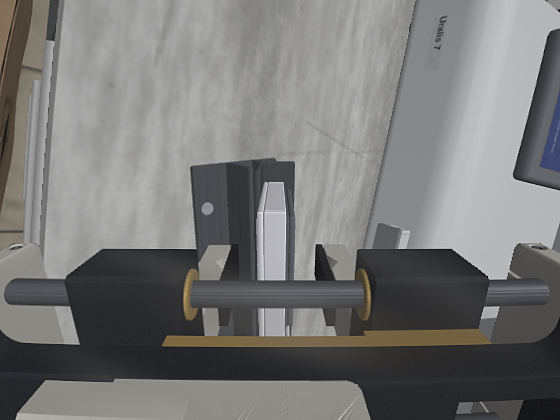

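Released; the dish stays put at cols 258–294, with the fingers clear on both sides. Retreat up-slope.

Request:
servo_tool(
  rows=[
    [[0, 0, -0.004], [0, 0, 0], 0.5],
    [[0, 0, -0.008], [0, 0, 0], 0.5],
    [[0, 0, -0.008], [0, 0, 0], 0.5],
    [[0, 0, -0.008], [0, 0, 0], 0.5],
    [[0, 0, -0.008], [0, 0, 0], 0.5],
    [[0, 0, -0.008], [0, 0, 0], 0.5],
    [[0, 0, -0.01], [0, 0, 0], 0.5],
    [[0, 0, -0.01], [0, 0, 0], 0.5],
    [[0, 0.004, -0.012], [0, 0, 0], 0.5],
    [[0, 0.004, -0.012], [0, 0, 0], 0.5],
    [[0, 0.004, -0.012], [0, 0, 0], 0.5],
    [[0, 0.004, -0.012], [0, 0, 0], 0.5],
    [[0, 0.004, -0.012], [0, 0, 0], 0.5],
    [[0, 0.004, -0.012], [0, 0, 0], 0.5],
    [[0, 0.004, -0.012], [0, 0, 0], 0.5],
    [[0, 0.004, -0.012], [0, 0, 0], 0.5],
    [[0, 0, 0], [0, 0, 0], 0.5],
    [[0, 0, 0], [0, 0, 0], 0.5],
  ],
)

```text
clock: 15.47
tool_pos: [0.4609, 0.1049, 0.1966]
orientation: [140.0, 0.1, 133.2]
force: [0.3, -0.0, -1.1]
opening: 0.0435
```

```bash
python3 - <<'E'
from h import *
p,M,o=cur();print(p,o['joint_pos'])
im=snap('wrist','w10.png');t=snap('top','t10.png');s=snap('scene','s10.png')
D=dish();D2=D@np.diag([1,-1,-1])
for n,z in(('top',.009),('wrist',.009)):
  print(n,proj(n,[C0+D@np.array([x,y,z]) for x,y in((-.035,-.035),(-.035,.035),(.035,.035),(.035,-.035))]).round(1).tolist())
cv2.imwrite('pics/w10c.png',cv2.resize(im[100:300,200:400],None,fx=2.9,fy=2.9,interpolation=cv2.INTER_CUBIC))
cv2.imwrite('pics/t10c.png',cv2.resize(t[165:270,235:365],None,fx=5.5,fy=5.5,interpolation=cv2.INTER_CUBIC))
cv2.imwrite('pics/s10c.png',cv2.resize(s[200:265,215:365],None,fx=5,fy=5,interpolation=cv2.INTER_CUBIC))
E
```

```text
[0.46085325 0.10489728 0.19657844] [  23.12618378  -12.3697896   -40.38142647  -29.20902001  -26.69460014
 -137.79989894]
top [[297.1, 224.8], [271.2, 248.5], [257.3, 235.7], [281.6, 213.7]]
wrist [[254.2, 234.2], [252.7, 166.0], [257.3, 156.9], [258.3, 213.4]]
```

View pics/w10c.png

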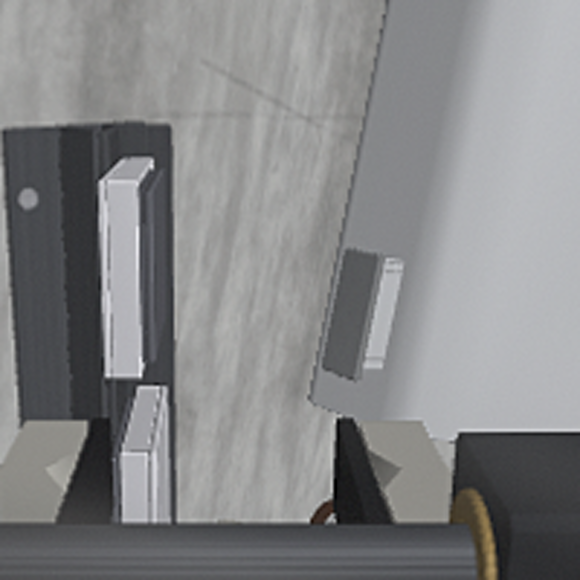

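View pics/t10c.png

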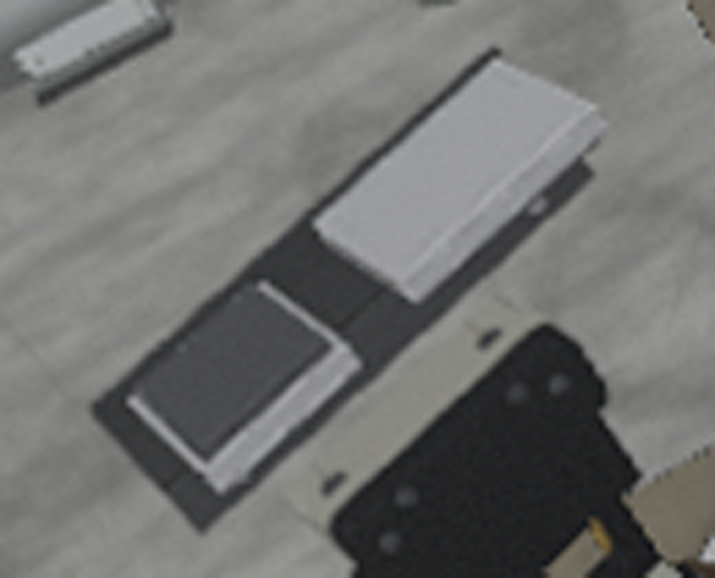

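View pics/s10c.png

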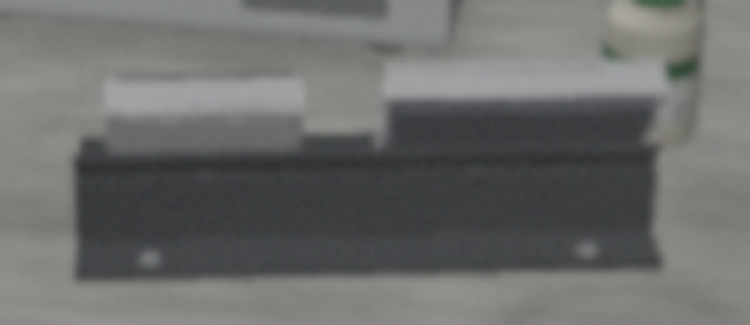

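```bash
python3 - <<'E'
from h import *
from plant import ctrl
a=cv2.imread('pics/t10.png').astype(int);b=snap('top','t11.png').astype(int)
print('max/mean diff dish area',abs(a-b)[205:255,255:305].max(),abs(a-b)[205:255,255:305].mean())
t0=cv2.imread('pics/top0.png').astype(int);print('oblong diff vs start',abs(t0-b)[172:218,295:345].mean())
def f(u,v,z): return onz('top',(235+(u+.5)/5.5-.5,165+(v+.5)/5.5-.5),z)
D=dish();Y=D[:,1]
# upper face of skirt, robot side, at lid skirt corners (z_d lower face of lid = -9 ; use skirt rim z_d=+4.5)
zr=.047+.0045*np.cos(np.radians(50))+.035*np.sin(np.radians(50))
p,q=f(212,470,zr),f(345,345,zr);m=(p+q)/2;print('rim upper edge mid rel start centre',(D.T@(m-C0)).round(4),'dir',np.degrees(np.arctan2(*(q-p)[1::-1])))
print(telemetry.get_obs()['force'].round(1),telemetry.get_obs()['clock'])
ctrl.close_job()
E
```

```text
max/mean diff dish area 18 1.3084
oblong diff vs start 10.96376811594203
rim upper edge mid rel start centre [-0.035   0.0008  0.0037] dir -46.130820038211986
[ 0.1  0.3 -0.6] 15.6667
the job is handed in; nothing more can be done
```

```bash
python3 - <<'E'
import cv2,numpy as np
a=cv2.imread('pics/top0.png',0)[165:230,290:350].astype(np.float32);b=cv2.imread('pics/t11.png',0)[165:230,290:350].astype(np.float32)
print(a.mean(),b.mean(),np.abs(a-b)[:52].mean(),cv2.phaseCorrelate(a[:50],b[:50],cv2.createHanningWindow((60,50),cv2.CV_32F)))
d=(b-a).astype(int);print(d[5:55:6,5:60:6])
E
```

```text
116.60923 124.06974 10.866026 ((0.012091155373465057, 0.03391800058796335), 0.9704319011370341)
[[ 0  2  2  4  3  3  2  2  1  0]
 [ 1  3  5  7  7  8  7  3  1  0]
 [ 3  5  6  6 11 10  8  6  2  0]
 [ 2  4  7 12 11 11  9  7  3  0]
 [ 2  2  8 12 13 11 10  8  3  0]
 [ 1  4  7 10 10 10  7  2  3  0]
 [ 1  3  4  5  4  4  2  3  1  0]
 [ 0  0  1  1  0  0  1  0  0  0]
 [ 5  5  4  8  9  5 12 11  9 12]]
```

The square dish is turned over and back in its place on the stand, lid side down. I gripped lid and base across the 18 mm at the middle of the upper edge and slid the dish up the slope. I then rolled it half a turn and slid it back until it touched the ledge (about 7 N). After that I released it and backed away. The job was handed in at 15.7 s, with no verdict reported.

What the last checks showed:
- **Dish position:** the top and wrist pictures show the grey base facing up, framed by the white lid beneath. The dish sits in line with the stand to about 1°. By a rough top-view measurement, its upper edge is within about 1 mm of the starting place along the slope and the stand. It also read nearly 4 mm too far out from the plate (two rim corners picked by eye), which I did not resolve; it is well inside the 20 mm limit.
- **Lid and base:** they look closed in every view after release, but I judged this by eye and did not measure the gap.
- **Still and untouched:** the dish area barely changed between two pictures taken a moment apart. The gripper is well clear, and the wrist force reads about zero.
- **Oblong dish:** a plain brightness comparison with the first picture differed by about 11 grey levels, which at first looked like a failed check. I followed it up after handing in: the image has shifted by only 0.03 pixel, so it is a lighting change and the dish has not moved.

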